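# Turn a washed glass over onto the draining tray

### The arm

A 6-joint arm with a two-finger parallel gripper is mounted at the origin on a cart in front of the work surface, level with it; the furniture and walls round the work are solid. World frame = base frame: x ahead of the robot, y to its left, z up, the work surface at z = 0. Lengths are in m, angles in rad, forces in N, time in s.
With the tool pointing down it reaches from about 0.375 to 0.9 m from the base axis. Payload 3.1 kg.
Tool frame: the origin (TCP) lies between the finger pads; the fingertips stand 11 mm ahead of it and the grasp point (between the pads) lies 8 mm behind it; z points along the fingers, y is the line along which they close (so a half turn about z gives the same grasp; the last joint's range is limited). The gripper opens to 87 mm and grips with 3 to 60 N. Pads are 19 mm wide; open, the fingers measure 117 mm over their backs; the gripper's body (75 mm by 190 mm) begins 51 mm behind the grasp point.
Start: joints at [1.101, 0.527, 1.433, -0, 1.181, -0.178], TCP at [0.18, 0.599, 0.234] pointing down, gripper open.
Joint ranges: [-3.08, 3.08], [-0.75, 2.2], [0.22, 2.44], [-1.43, 4.57], [0, 2.65], [-2.85, 2.85]. Speed limits (rad/s): [2.79, 2.79, 3.14, 3.14, 3.14, 3.14].

### API

Orientations are given as a unit quaternion [x, y, z, w].
In Python, from rig import get_obs, camera, hand_in gives the robot as it stands.
- The arm moves only by the shell command python3 -m pendant 'ROWS' [FORCE]. ROWS is JSON, a list that holds one entry, the list of rows, each a list of 7 numbers: the shift along the tool's x, y, z in m, then the turn, a rotation vector about the tool's x, y, z in degrees, then the opening, from 0 (shut) to 1 (fully open). In form: [[[x, y, z, ax, ay, az, fingers], ...]]. A call has exactly 5 rows; each row shifts and turns the commanded pose from where the row before left it, along the tool's axes as they then stand; what a row does not reach is not made up. A row lasts 1/8 s, in which the tool goes at most 62.5 mm and 10.7 degrees, less where a joint would pass 70% of its speed; a pose out of reach is approached as far as the arm can. A call with a gripper value outside its range is refused whole. The fingers move at their own pace and stop on an object; FORCE is the grip in N (left out, the last holds). Time passes only in rows, so rows that do not move let the fingers close, or fill a call up. It gives the time, the measured TCP pose, the force, the opening and the grip force at its end, in the units of the state.
- get_obs(): the state, without advancing time (a new reading comes with each control period).
- camera(name): name is "side" or "top"; returns a dict with "img" (384x512x3 uint8, red, green, blue), "intrinsics" (3x3 intrinsics, pixels), "R" (3x3) and "t" (3): a world point X has camera coordinates R X + t. Camera axes: x right, y down, z forward; pixel columns grow to the right and rows downward; lengths in m; the calibration is good to about 2 mm. A picture is of the moment at which its call begins. There is no depth.
- hand_in(): hands the job in; it is judged then, once.
The state is a dict: "time": time; "q": joint angles; "joint_velocities": joint speeds; "joint_torque": joint torques, N m; "position": TCP position; "tool_rot": TCP orientation; "ft_force": force on the tool from outside, world axes, zero at the start; "moment": the same for the moment, N m; "grip_width": finger opening in m; "grip_force": force on a finger pad.
Only numpy, scipy, OpenCV 4.12 (cv2) and the standard library are available. Lean on these libraries where they do the work, as an engineer would, in place of code of your own. Each camera call takes 0.05 s, during which the arm holds its last target. There are 200 camera calls.

### The job

Turn the small glass that stands upright on the worktop upside down: first lay it on its side in the wire cradle and let go of it there, then take a fresh grip and stand it gently, mouth down and flat, on the draining tray beside the glass that already stands there, with a clear gap between the two. Leave that other glass, the salt shaker and the mug where they are.

Things in the scene. Friction and masses are not known exactly. Their poses are not given: they have to be found in the camera images.
- glass: the glass to turn over: a small clear tumbler without handle, 62 mm tall, round, slightly conical: outer diameter 49 mm at the mouth, 38 mm at the base (about 43 mm at half height); 0.05 to 0.1 kg. Origin at the centre of its base, its z axis points out of the mouth. It starts upright on the worktop
- glass_mid (a point): the middle of that glass, on its axis, 31 mm from the base
- cradle: the wire cradle, fixed: two round steel wires (6 mm thick) over a wooden foot 100 x 56 x 10 mm. The wires run along the cradle's x axis, 88 mm long, centres at y = +-15 mm and 34 mm above the worktop. A glass lying along them has its axis about 54 mm above the worktop, mouth end 5 degrees higher; either way round. Origin: centre of the foot's underside, z up
- tray: the draining tray, fixed: a shallow grey plastic tray 160 mm (its x) by 280 mm (its y), with a 5 mm wide rim 14 mm high all round. Low ribs run along y; a glass stands on their tops, 6 mm above the worktop. Origin at the centre of its underside, z up
- other_glass: an identical glass that already stands upside down on the tray, somewhere along its y axis. Origin at the centre of its base, which is now on top (68 mm above the worktop), z axis pointing down. Loose
- salt: a salt shaker, 44 mm across and 90 mm tall, standing on the worktop not far from the glass; origin at the centre of its underside. Loose
- mug: a small two-tone mug standing upright, 64 mm across, 89 mm with its handle, 48 mm tall; origin at its underside. Loose. (Three lidded jars, 138 mm tall, stand fixed behind it along the back of the worktop, about 0.8 m ahead of the robot)
Things that resemble listed ones, but are neither listed nor needed, are in the scene too. What is meant by the cradle is not pink, and is the smaller of those in its own colour.

How it is judged:
By the outcome, as a careful person would: the job done as asked, in the order asked, and still so for the second after the job is handed in, with the robot touching nothing.
It also fails if it takes over 67 s, if anything falls off the work surface, if the arm or the gripper's body presses on something with over 40 N, if the wrist force passes 120 N, or if a joint passes its speed limit or range.

## Working session

There is one attempt and no reset: what is moved stays moved. The work goes in short steps, Python scripts to look and compute and a shell command to move; the robot and the scene stay as the last step left them, time stands still between calls to the robot, and variables do not carry over. Pictures are saved under pics/ and viewed, at most 12 in all, crops included, and the job is handed in when it is done.

```bash
mkdir -p pics; ls
python3 - <<'E'
from rig import get_obs,camera
import cv2,numpy as np,json
print(get_obs())
for n in("side","top"):
    c=camera(n); np.savez(f"pics/{n}0.npz",**c); cv2.imwrite(f"pics/{n}0.png",c["img"][:,:,::-1])
    print(n,np.round(c["intrinsics"],1).tolist(),np.round(c["R"],3).tolist(),np.round(-c["R"].T@c["t"],3))
E
```

```text
pics
{'time': 0.0, 'q': array([ 1.10050004e+00,  5.28444110e-01,  1.43389239e+00, -8.23906806e-06,
        1.18140725e+00, -1.78504470e-01]), 'joint_velocities': array([-0.00044016,  0.00033059,  0.00119563, -0.00065456,  0.00093614,
       -0.00149443]), 'joint_torque': array([-1.59324202e-05, -4.40042102e+01, -1.76588845e+01,  6.32163347e-02,
        5.83789323e-02, -1.62273454e-04]), 'position': array([0.17944378, 0.59794726, 0.23258832]), 'tool_rot': array([ 1.45377242e-01,  9.89375713e-01, -1.02066497e-03, -3.39210317e-04]), 'ft_force': array([ 0.58916331, -0.00276595, -0.87654264]), 'moment': array([ 0.00771777, -0.00658283, -0.05129485]), 'grip_force': 0.0, 'grip_width': 0.08713136046494412}
side [[491.6, 0.0, 258.8], [0.0, 491.6, 194.0], [0.0, 0.0, 1.0]] [[0.69, -0.724, -0.007], [-0.335, -0.311, -0.889], [0.642, 0.616, -0.457]] [-0.331 -0.79   0.677]
top [[444.8, 0.0, 257.1], [0.0, 444.8, 195.1], [0.0, 0.0, 1.0]] [[-0.264, -0.964, -0.005], [-0.904, 0.25, -0.347], [0.336, -0.087, -0.938]] [0.035 0.179 1.488]
```

View pics/top0.png

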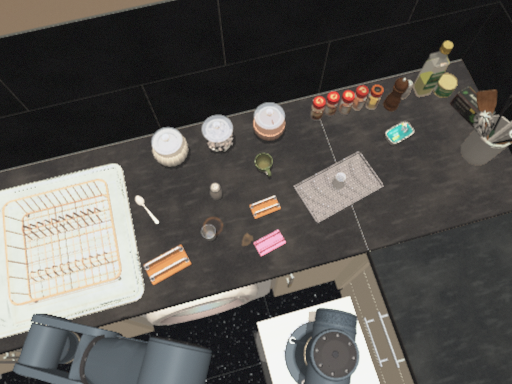

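View pics/side0.png

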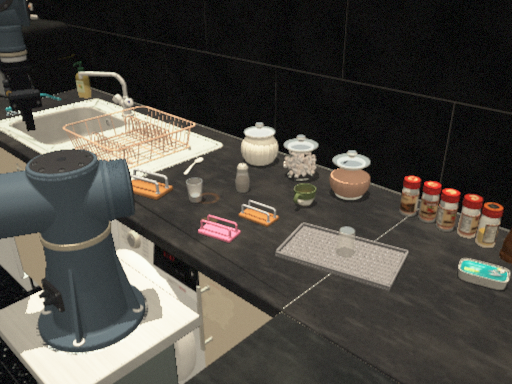

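The top view shows the glass at about (209,231), the salt at (215,190), the small orange cradle at (265,207), a larger orange one at (168,264), a pink one at (270,242), the mug at (264,162), and the tray around (338,186) with the other glass at (340,180). The side view has the glass at (195,190), the cradle at (258,214) and the other glass at (346,238). Next I'll zoom in.

Run:
```python
import cv2
a=cv2.imread("pics/top0.png")[140:285,190:390]; cv2.imwrite("pics/t1.png",cv2.resize(a,None,fx=4,fy=4,interpolation=cv2.INTER_CUBIC))
a=cv2.imread("pics/side0.png")[150:290,180:380+30]; cv2.imwrite("pics/s1.png",cv2.resize(a,None,fx=3.4,fy=3.4,interpolation=cv2.INTER_CUBIC))
```

```text
(no output)
```

View pics/t1.png

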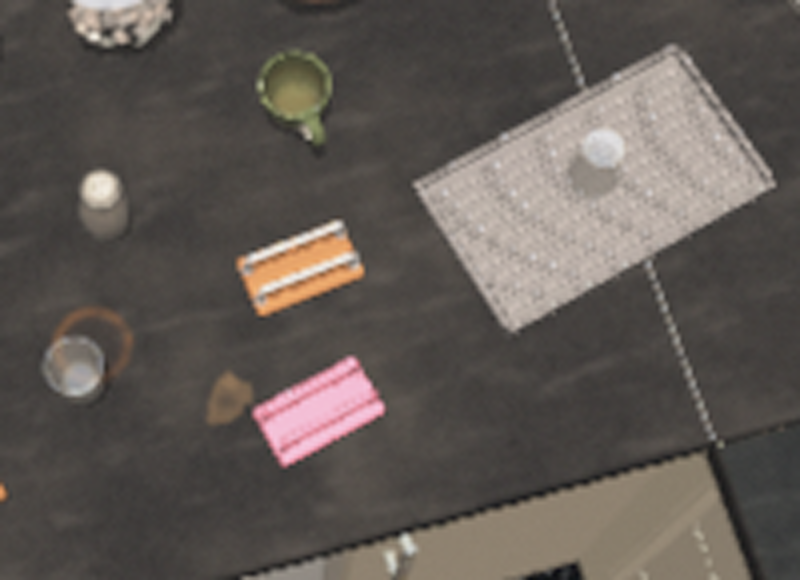

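View pics/s1.png

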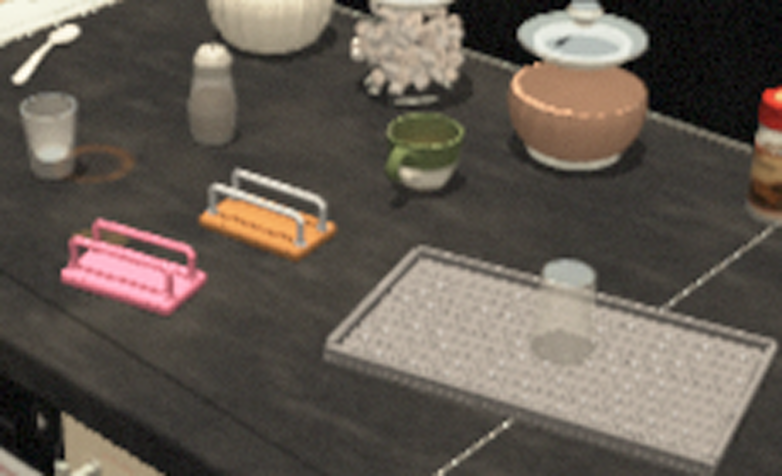

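The zooms give the glass rim and base, the wire ends and the tray corners. In t1 the rim is at (75,364) and the base at (81,377), the wires run (247,267)-(340,226) and (262,300)-(355,260), and the other glass's top is at (602,148). The brown patch at (230,400) looks like a flat stain. Now I'll triangulate.

```bash
cat > h.py <<'E'
import numpy as np,cv2
from scipy.spatial.transform import Rotation as Rn
def load(n): return dict(np.load(n))
def ray(c,p):
    d=c["R"].T@np.linalg.solve(c["intrinsics"],[p[0],p[1],1.]); return -c["R"].T@c["t"],d/np.linalg.norm(d)
def plane(c,p,z):
    o,d=ray(c,p); return o+d*(z-o[2])/d[2]
def tri(c1,p1,c2,p2):
    P=[c["intrinsics"]@np.c_[c["R"],c["t"]] for c in(c1,c2)]
    X=cv2.triangulatePoints(P[0],P[1],np.array(p1,float).reshape(2,1),np.array(p2,float).reshape(2,1))[:,0]
    return X[:3]/X[3]
def proj(c,X):
    x=c["R"]@np.asarray(X,float)+c["t"]; x=c["intrinsics"]@x; return x[:2]/x[2]
E
python3 - <<'E'
from h import *
T=load("pics/top0.npz");S=load("pics/side0.npz")
t=lambda u,v:((u+.5)/4-.5+190,(v+.5)/4-.5+140)
s=lambda u,v:((u+.5)/3.4-.5+180,(v+.5)/3.4-.5+150)
np.set_printoptions(precision=4,suppress=True)
for n,a,b in [("rim",t(75,364),s(49,108)),("base",t(81,378),s(53,167)),("o.top",t(602,148),s(568,275)),("o.bot",t(597,174),s(561,348)),
 ("w1L",t(247,267),s(236,175)),("w1R",t(340,226),s(324,202)),("w2L",t(262,300),s(211,190)),("w2R",t(355,260),s(302,217)),
 ("salt",t(100,182),s(211,52)),("mugtop",t(296,85),s(427,132))]:
    X=tri(T,a,S,b);print(n,X,"rep",proj(T,X)-a,proj(S,X)-b)
k=[plane(T,t(*p),.014) for p in((415,185),(675,45),(775,183),(512,330))];k=np.array(k);print("tray",k,k.mean(0),[np.linalg.norm(k[i]-k[i-1]) for i in range(4)])
k2=np.array([plane(S,s(*p),.014) for p in((325,345),(420,248),(776,343),(712,462))]);print("trayS",k2,k2.mean(0))
for n,c in(("top",T),("side",S)):
    hsv=cv2.cvtColor(c["img"],cv2.COLOR_RGB2HSV);m=cv2.inRange(hsv,(5,120,120),(20,255,255))
    N,_,st,ce=cv2.connectedComponentsWithStats(cv2.morphologyEx(m,cv2.MORPH_CLOSE,np.ones((7,7))))
    for i in range(1,N):
        if st[i,4]>60: print(n,st[i],plane(c,ce[i],.01))
print(plane(T,t(81,378),0),plane(S,s(53,167),0),plane(T,t(75,364),.062),plane(S,s(49,108),.062), plane(T,t(602,148),.068),plane(S,s(568,275),.068))
E
```

```text
rim [0.4688 0.2369 0.058 ] rep [-0.013   0.0462] [ 0.0425 -0.0148]
base [0.4711 0.238  0.0003] rep [-0.1538  0.5611] [ 0.5243 -0.1819]
o.top [ 0.5351 -0.248   0.0635] rep [ 0.0387 -0.0869] [-0.103   0.0469]
o.bot [ 0.531  -0.2514  0.0066] rep [-0.1416  0.3297] [ 0.3961 -0.1775]
w1L [0.5256 0.0727 0.0294] rep [ 0.2909 -0.8548] [-0.8534  0.3267]
w1R [ 0.5385 -0.0144  0.032 ] rep [ 0.1818 -0.4936] [-0.5143  0.2073]
w2L [0.4927 0.0683 0.0302] rep [ 0.2569 -0.7805] [-0.7866  0.2956]
w2R [ 0.5059 -0.019   0.033 ] rep [ 0.3289 -0.9166] [-0.9648  0.3803]
salt [0.6102 0.1801 0.082 ] rep [-0.2162  0.6215] [ 0.5687 -0.2253]
mugtop [ 0.6725 -0.0117  0.0444] rep [ 0.1125 -0.2702] [-0.2719  0.1186]
tray [[ 0.5627 -0.0908  0.014 ]
 [ 0.6312 -0.3604  0.014 ]
 [ 0.4793 -0.3998  0.014 ]
 [ 0.4117 -0.1323  0.014 ]] [ 0.5212 -0.2458  0.014 ] [np.float64(0.15660218290113304), np.float64(0.2781565770326825), np.float64(0.15685716935906227), np.float64(0.2759005785251804)]
trayS [[ 0.4097 -0.1331  0.014 ]
 [ 0.5604 -0.0972  0.014 ]
 [ 0.6288 -0.3643  0.014 ]
 [ 0.4786 -0.4013  0.014 ]] [ 0.5194 -0.249   0.014 ]
top [345  84  39  21 404] [ 0.8569 -0.4731  0.01  ]
top [315  93  23  16 150] [ 0.8713 -0.3169  0.01  ]
top [249 199  32  20 360] [0.5114 0.0305 0.01  ]
top [146 244  46  41 845] [0.4008 0.3965 0.01  ]
side [79 85 12 13 90] [0.8198 1.5226 0.01  ]
side [131 180  42  19 498] [0.408  0.3784 0.01  ]
side [402 193  15  11 109] [ 0.8793 -0.2297  0.01  ]
side [422 202  14  18 172] [ 0.8498 -0.3078  0.01  ]
side [484 202  19  10 146] [ 0.9975 -0.4262  0.01  ]
side [239 208  40  18 374] [0.5091 0.0166 0.01  ]
side [443 209  11  20 151] [ 0.8465 -0.3632  0.01  ]
side [478 228  12  17  79] [ 0.8242 -0.4632  0.01  ]
[0.473 0.237 0.   ] [0.4697 0.2387 0.    ] [0.4678 0.2367 0.062 ] [0.4635 0.2302 0.062 ] [ 0.5332 -0.2465  0.068 ] [ 0.5291 -0.252   0.068 ]
```

The measurements fit the given sizes:

| Item | Position (m) | Check |
|---|---|---|
| Glass | (0.470, 0.2375) | rim z 0.058, base z 0 |
| Cradle | centre (0.5155, 0.027) | wires 88 mm long at z≈0.031, bearing -81.5° |
| Other glass | (0.532, -0.2495) | top z 0.064 |
| Tray | centre (0.520, -0.247) | about 157 x 277 mm |

**Plan:** grip with the closing line across the wires and the tool tilted -45°, then rotate about tool y by +85° to lay the glass down. Regrip and rotate +95° to stand it mouth down. It will go on the far (-y) side of the other glass.

```bash
cat > plan.py <<'E'
import sys,json
from h import *
from rig import get_obs
from scipy.spatial.transform import Slerp
# plan.py Px Py Pz tilt back N [bearing of closing line] [ahead]: TCP rows to get TCP at P+(ahead-back)*z
a=list(map(float,sys.argv[1:])); P=np.array(a[:3]); tilt,back,N=a[3],a[4],int(a[5]); br=np.radians(a[6] if len(a)>6 else 8.5); ah=a[7] if len(a)>7 else .004
h=np.array([np.cos(br),np.sin(br),0]); k=np.array([0,0,1.]); c=np.cross(h,k)
z=-k; x=np.cross(h,z); R=Rn.from_matrix(np.c_[x,h,z])*Rn.from_rotvec([0,tilt,0],degrees=True)
zt=R.as_matrix()[:,2]; G=P+(ah-back)*zt
o=get_obs(); p0=o["position"]; R0=Rn.from_quat(o["tool_rot"])
sl=Slerp([0,1],Rn.concatenate([R0,R])); f=np.linspace(0,1,N+1)
for i in range(N):
    A,B=sl(f[i]),sl(f[i+1]); d=A.inv().apply((G-p0)/N); r=(A.inv()*B).as_rotvec(degrees=True)
    print(json.dumps([round(v,4) for v in d]+[round(v,1) for v in r]))
print("q",np.round(o["q"],2),"goal",np.round(G,3),"zt",np.round(zt,2))
E
python3 plan.py .46 .36 .22 0 0 10 8.5 0
```

```text
[-0.0337, -0.0147, 0.0013, -0.0, 0.0, 6.5]
[-0.0352, -0.0108, 0.0013, -0.0, 0.0, 6.5]
[-0.0362, -0.0068, 0.0013, -0.0, 0.0, 6.5]
[-0.0367, -0.0027, 0.0013, -0.0, 0.0, 6.5]
[-0.0368, 0.0015, 0.0013, -0.0, 0.0, 6.5]
[-0.0364, 0.0056, 0.0013, -0.0, 0.0, 6.5]
[-0.0355, 0.0097, 0.0013, -0.0, 0.0, 6.5]
[-0.0342, 0.0136, 0.0013, -0.0, 0.0, 6.5]
[-0.0324, 0.0174, 0.0013, -0.0, 0.0, 6.5]
[-0.0302, 0.0209, 0.0013, -0.0, 0.0, 6.5]
q [ 1.1   0.53  1.43 -0.    1.18 -0.18] goal [0.46 0.36 0.22] zt [ 0.  0. -1.]
```

```bash
python3 -m pendant '[[[-0.0337,-0.0147,0.001,0,0,6.5,1],[-0.0352,-0.0108,0.001,0,0,6.5,1],[-0.0362,-0.0068,0.001,0,0,6.5,1],[-0.0367,-0.0027,0.001,0,0,6.5,1],[-0.0368,0.0015,0.001,0,0,6.5,1]]]' 12
python3 -m pendant '[[[-0.0364,0.0056,0.001,0,0,6.5,1],[-0.0355,0.0097,0.001,0,0,6.5,1],[-0.0342,0.0136,0.001,0,0,6.5,1],[-0.0324,0.0174,0.001,0,0,6.5,1],[-0.0302,0.0209,0.001,0,0,6.5,1]]]' 12
python3 plan.py .47 .2375 .033 -45 .11 10
```

```text
time: 0.72
position: [0.3206, 0.4784, 0.2281]
tool_rot: [0.418, 0.908, -0.0, -0.0]
ft_force: [0.1, -0.3, -0.1]
grip_width: 0.0873
grip_force: 0.0
time: 1.35
position: [0.4605, 0.359, 0.2231]
tool_rot: [0.656, 0.755, -0.0, -0.0]
ft_force: [0.4, -0.1, -0.1]
grip_width: 0.0869
grip_force: 0.0
[-0.0047, -0.0008, 0.0115, -0.0, -4.5, -0.0]
[-0.0037, -0.0008, 0.0118, -0.0, -4.5, -0.0]
[-0.0028, -0.0008, 0.0121, -0.0, -4.5, -0.0]
[-0.0018, -0.0008, 0.0123, -0.0, -4.5, -0.0]
[-0.0009, -0.0008, 0.0124, -0.0, -4.5, -0.0]
[0.0001, -0.0008, 0.0124, -0.0, -4.5, -0.0]
[0.0011, -0.0008, 0.0124, -0.0, -4.5, -0.0]
[0.002, -0.0008, 0.0123, -0.0, -4.5, -0.0]
[0.003, -0.0008, 0.0121, -0.0, -4.5, -0.0]
[0.0039, -0.0009, 0.0118, -0.0, -4.5, -0.0]
q [0.47 0.48 1.55 0.   1.11 0.33] goal [0.459 0.312 0.108] zt [ 0.1  -0.7  -0.71]
```

```bash
python3 -m pendant '[[[-0.0047,-0.0008,0.0115,0,-4.5,0,1],[-0.0037,-0.0008,0.0118,0,-4.5,0,1],[-0.0028,-0.0008,0.012,0,-4.5,0,1],[-0.0018,-0.0008,0.0123,0,-4.5,0,1],[-0.0009,-0.0008,0.0124,0,-4.5,0,1]]]'
python3 -m pendant '[[[0,-0.0008,0.0124,0,-4.5,0,1],[0.001,-0.0008,0.0124,0,-4.5,0,1],[0.002,-0.0008,0.0123,0,-4.5,0,1],[0.003,-0.0008,0.0121,0,-4.5,0,1],[0.0039,-0.0009,0.0118,0,-4.5,0,1]]]'
python3 plan.py .47 .2375 .033 -45 .11 1
python3 plan.py .47 .2375 .033 -45 0 5
python3 - <<'E'
from rig import camera
from h import *
T=camera("top");S=camera("side")
a=cv2.resize(T["img"][180:280,160:290],None,fx=4,fy=4,interpolation=cv2.INTER_CUBIC)
b=cv2.resize(S["img"][130:230,140:240],None,fx=4,fy=4,interpolation=cv2.INTER_CUBIC)
cv2.imwrite("pics/g1.png",cv2.resize(np.hstack([a,b]),(736,320))[:,:,::-1])
E
```

```text
time: 1.98
position: [0.4591, 0.3361, 0.1655]
tool_rot: [0.641, 0.742, -0.129, 0.148]
ft_force: [-0.6, -0.1, -0.7]
grip_width: 0.0871
grip_force: 0.0
time: 2.6
position: [0.4585, 0.3124, 0.1078]
tool_rot: [0.604, 0.698, -0.251, 0.29]
ft_force: [-0.1, 0.3, -1.0]
grip_width: 0.0875
grip_force: 0.0
[-0.0007, 0.0003, 0.0005, -0.2, 0.1, -0.1]
q [ 0.71  0.86  1.43 -0.65  1.39  0.87] goal [0.459 0.312 0.108] zt [ 0.1  -0.7  -0.71]
[-0.0001, 0.0001, 0.0221, -0.0, 0.0, -0.0]
[-0.0001, 0.0001, 0.0221, -0.0, 0.0, -0.0]
[-0.0001, 0.0001, 0.0221, -0.0, 0.0, -0.0]
[-0.0001, 0.0001, 0.0221, -0.0, 0.0, -0.0]
[-0.0001, 0.0001, 0.0221, -0.0, 0.0, -0.0]
q [ 0.71  0.86  1.43 -0.65  1.39  0.87] goal [0.47  0.235 0.03 ] zt [ 0.1  -0.7  -0.71]
```

View pics/g1.png

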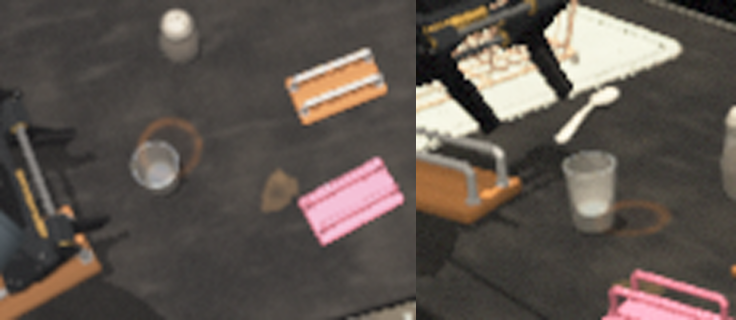

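The fingers stand open to the left of the glass and in line with it. The larger orange cradle is close to the gripper body, so I'll check its height before going in.

Run:
```python
from h import *
S=load("pics/side0.npz")
f=lambda u,v:(140+(u-416)/3.2,130+v/3.2)
for top,bot in(((473,145),(478,203)),((493,145),(498,178))):
    b=plane(S,f(*bot),.012); o,d=ray(S,f(*top)); k=((b-o)[:2]@d[:2])/(d[:2]@d[:2]); print(b,o+k*d)
```

```text
[0.40474535 0.3251237  0.012     ] [0.40583365 0.32440428 0.07131062]
[0.44944666 0.35421397 0.012     ] [0.44824732 0.35503002 0.04705866]
```

The neighbour's wires are up to about 60 mm high, so I'll use a steeper approach: tilt -25°, then +60° at the lay-down.

```bash
python3 plan.py .47 .2375 .033 -25 .09 5
```

```text
[-0.0063, 0.0004, 0.0048, -0.1, 4.0, 0.0]
[-0.0066, 0.0004, 0.0044, -0.1, 4.0, 0.0]
[-0.0069, 0.0004, 0.0039, -0.1, 4.0, 0.0]
[-0.0072, 0.0004, 0.0034, -0.1, 4.0, 0.0]
[-0.0074, 0.0004, 0.0029, -0.1, 4.0, 0.0]
q [ 0.72  0.86  1.44 -0.65  1.39  0.87] goal [0.465 0.273 0.111] zt [ 0.06 -0.42 -0.91]
```

```bash
python3 -m pendant '[[[-0.0063,0.0004,0.0048,0,4,0,1],[-0.0066,0.0004,0.0044,0,4,0,1],[-0.0069,0.0004,0.0039,0,4,0,1],[-0.0072,0.0004,0.0034,0,4,0,1],[-0.0074,0.0004,0.0029,0,4,0,1]]]'
python3 plan.py .47 .2375 .033 -25 0 5
```

```text
time: 3.32
position: [0.4667, 0.2736, 0.1148]
tool_rot: [0.639, 0.739, -0.14, 0.163]
ft_force: [1.0, -0.3, 0.7]
grip_width: 0.0869
grip_force: 0.0
[0.0003, -0.0004, 0.0187, -0.0, -0.0, -0.0]
[0.0003, -0.0004, 0.0187, -0.0, -0.0, -0.0]
[0.0003, -0.0004, 0.0187, -0.0, -0.0, -0.0]
[0.0003, -0.0004, 0.0187, -0.0, -0.0, -0.0]
[0.0003, -0.0004, 0.0187, -0.0, -0.0, -0.0]
q [ 0.54  0.69  1.62 -0.46  1.06  0.67] goal [0.47  0.236 0.029] zt [ 0.06 -0.42 -0.91]
```

```bash
python3 -m pendant '[[[0.0003,-0.0004,0.0185,0,0,0,1],[0.0003,-0.0004,0.0185,0,0,0,1],[0.0003,-0.0004,0.0185,0,0,0,1],[0.0003,-0.0004,0.0185,0,0,0,1],[0.0003,-0.0004,0.0185,0,0,0,1]]]' 12
python3 -m pendant '[[[0,0,0,0,0,0,1],[0,0,0,0,0,0,0.6],[0,0,0,0,0,0,0.5],[0,0,0,0,0,0,0.3],[0,0,0,0,0,0,0.3]]]' 12
python3 -m pendant '[[[0,0,0,0,0,0,0.2],[0,0,0,0,0,0,0.2],[0,0,0,0,0,0,0.2],[0,0,0,0,0,0,0.2],[0,0,0,0,0,0,0.2]]]' 12
```

```text
time: 3.95
position: [0.4704, 0.236, 0.0297]
tool_rot: [0.639, 0.738, -0.141, 0.164]
ft_force: [-0.1, -0.4, -0.7]
grip_width: 0.087
grip_force: 0.0
time: 4.58
position: [0.4699, 0.2364, 0.0296]
tool_rot: [0.639, 0.738, -0.141, 0.164]
ft_force: [0.6, -0.8, 0.7]
grip_width: 0.0551
grip_force: 0.0
time: 5.2
position: [0.4696, 0.2361, 0.0294]
tool_rot: [0.639, 0.738, -0.142, 0.164]
ft_force: [-0.9, 0.9, 2.7]
grip_width: 0.0463
grip_force: 11.9
```

Gripped at 46.3 mm and 11.9 N. Lifting.

```bash
python3 plan.py .47 .2375 .15 -25 0 5
```

```text
[-0.01, 0.0001, -0.0212, -0.0, 0.0, -0.0]
[-0.01, 0.0001, -0.0212, -0.0, 0.0, -0.0]
[-0.01, 0.0001, -0.0212, -0.0, 0.0, -0.0]
[-0.01, 0.0001, -0.0212, -0.0, 0.0, -0.0]
[-0.01, 0.0001, -0.0212, -0.0, 0.0, -0.0]
q [ 0.48  0.81  1.7  -0.55  0.87  0.74] goal [0.47  0.236 0.146] zt [ 0.06 -0.42 -0.91]
```

```bash
python3 -m pendant '[[[-0.01,0,-0.0212,0,0,0,0.2],[-0.01,0,-0.0212,0,0,0,0.2],[-0.01,0,-0.0212,0,0,0,0.2],[-0.01,0,-0.0212,0,0,0,0.2],[-0.01,0,-0.0212,0,0,0,0.2]]]'
python3 plan.py .5155 .027 .15 60 0 15
```

```text
time: 5.82
position: [0.4698, 0.2357, 0.1469]
tool_rot: [0.639, 0.738, -0.141, 0.163]
ft_force: [-0.4, 0.4, -1.1]
grip_width: 0.0463
grip_force: 12.0
[-0.0127, 0.001, 0.0058, 0.0, 5.7, -0.0]
[-0.0132, 0.001, 0.0045, 0.0, 5.7, -0.0]
[-0.0136, 0.001, 0.0032, 0.0, 5.7, -0.0]
[-0.0139, 0.001, 0.0019, 0.0, 5.7, -0.0]
[-0.014, 0.001, 0.0005, 0.0, 5.7, -0.0]
[-0.0139, 0.001, -0.0009, 0.0, 5.7, -0.0]
[-0.0138, 0.001, -0.0023, 0.0, 5.7, -0.0]
[-0.0135, 0.001, -0.0036, 0.0, 5.7, -0.0]
[-0.0131, 0.001, -0.0049, 0.0, 5.7, -0.0]
[-0.0125, 0.001, -0.0062, 0.0, 5.7, -0.0]
[-0.0119, 0.001, -0.0074, 0.0, 5.7, -0.0]
[-0.0111, 0.001, -0.0085, 0.0, 5.7, -0.0]
[-0.0102, 0.001, -0.0096, 0.0, 5.7, -0.0]
[-0.0092, 0.001, -0.0105, 0.0, 5.7, -0.0]
[-0.0081, 0.001, -0.0114, 0.0, 5.7, -0.0]
q [ 0.48  0.62  1.65 -0.47  1.07  0.6 ] goal [0.515 0.03  0.148] zt [-0.13  0.86 -0.5 ]
```

```bash
python3 -m pendant '[[[-0.0127,0.001,0.0058,0,5.7,0,0.2],[-0.0132,0.001,0.0045,0,5.7,0,0.2],[-0.0136,0.001,0.0032,0,5.7,0,0.2],[-0.0139,0.001,0.0019,0,5.7,0,0.2],[-0.014,0.001,0.0005,0,5.7,0,0.2]]]'
python3 -m pendant '[[[-0.0139,0.001,-0.0009,0,5.7,0,0.2],[-0.0138,0.001,-0.0023,0,5.7,0,0.2],[-0.0135,0.001,-0.0036,0,5.7,0,0.2],[-0.0131,0.001,-0.0049,0,5.7,0,0.2],[-0.0125,0.001,-0.0062,0,5.7,0,0.2]]]'
python3 -m pendant '[[[-0.0119,0.001,-0.0074,0,5.7,0,0.2],[-0.0111,0.001,-0.0085,0,5.7,0,0.2],[-0.0102,0.001,-0.0096,0,5.7,0,0.2],[-0.0092,0.001,-0.0105,0,5.7,0,0.2],[-0.0081,0.001,-0.0114,0,5.7,0,0.2]]]'
python3 plan.py .5155 .027 .09 60 0 5
python3 - <<'E'
from rig import camera
from h import *
T=camera("top");S=camera("side")
np.savez("pics/top2.npz",**T);np.savez("pics/side2.npz",**S)
a=cv2.resize(T["img"][150:250,200:325],None,fx=4,fy=4,interpolation=cv2.INTER_CUBIC)
b=cv2.resize(S["img"][150:250,190:265],None,fx=4,fy=4,interpolation=cv2.INTER_CUBIC)
cv2.imwrite("pics/g2.png",np.hstack([a,b])[:,:,::-1])
E
```

```text
time: 6.45
position: [0.485, 0.1667, 0.147]
tool_rot: [0.654, 0.756, 0.021, -0.024]
ft_force: [0.1, -0.1, -1.4]
grip_width: 0.0464
grip_force: 11.9
time: 7.08
position: [0.5002, 0.0979, 0.1469]
tool_rot: [0.629, 0.727, 0.181, -0.209]
ft_force: [-0.4, 0.7, -0.9]
grip_width: 0.0464
grip_force: 11.9
time: 7.7
position: [0.5153, 0.0292, 0.1462]
tool_rot: [0.565, 0.653, 0.33, -0.381]
ft_force: [0.4, 0.2, -1.5]
grip_width: 0.0463
grip_force: 11.9
[-0.01, -0.0, 0.0059, 0.0, -0.1, -0.0]
[-0.01, -0.0, 0.006, 0.0, -0.1, -0.0]
[-0.01, -0.0, 0.006, 0.0, -0.1, -0.0]
[-0.01, -0.0, 0.006, 0.0, -0.1, -0.0]
[-0.01, -0.0, 0.006, 0.0, -0.1, -0.0]
q [-0.57  0.83  1.65  0.72  1.54 -1.09] goal [0.515 0.03  0.088] zt [-0.13  0.86 -0.5 ]
```

View pics/g2.png

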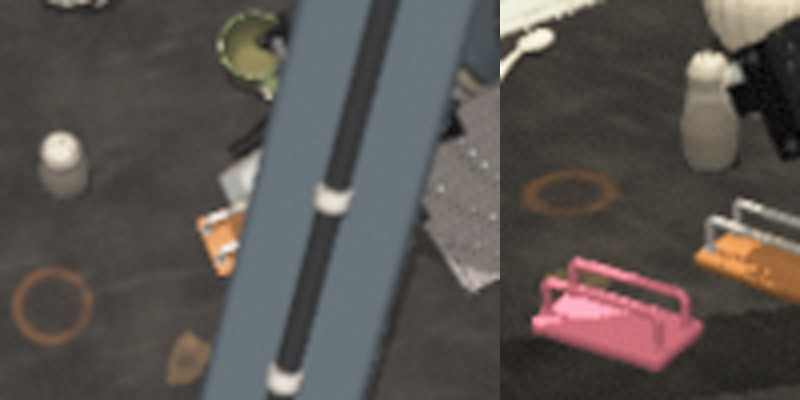

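The arm hides the top view, but the glass's base end shows at (240,185) over the left end of the cradle, as planned. Lowering.

```bash
python3 -m pendant '[[[-0.0137,0,0.0082,0,0,0,0.2],[-0.0137,0,0.0082,0,0,0,0.2],[-0.0137,0,0.0082,0,0,0,0.2],[-0.0137,0,0.0082,0,0,0,0.2],[-0.0137,0,0.0082,0,0,0,0.2]]]'
python3 plan.py .5155 .027 .054 60 0 5
python3 - <<'E'
from rig import camera
from h import *
S=camera("side")
cv2.imwrite("pics/g3.png",cv2.resize(S["img"][150:250,205:325],None,fx=6,fy=6,interpolation=cv2.INTER_CUBIC)[:,:,::-1])
E
```

```text
time: 8.43
position: [0.5146, 0.0325, 0.0658]
tool_rot: [0.565, 0.653, 0.329, -0.381]
ft_force: [0.3, -0.6, 0.1]
grip_width: 0.0458
grip_force: 12.0
[-0.0026, 0.0, 0.001, 0.0, -0.1, -0.0]
[-0.0026, 0.0, 0.001, 0.0, -0.1, -0.0]
[-0.0026, 0.0, 0.001, 0.0, -0.1, -0.0]
[-0.0026, 0.0, 0.001, 0.0, -0.1, -0.0]
[-0.0026, 0.0, 0.001, 0.0, -0.1, -0.0]
q [-0.57  0.97  1.64  0.73  1.43 -1.18] goal [0.515 0.03  0.052] zt [-0.13  0.86 -0.5 ]
```

View pics/g3.png

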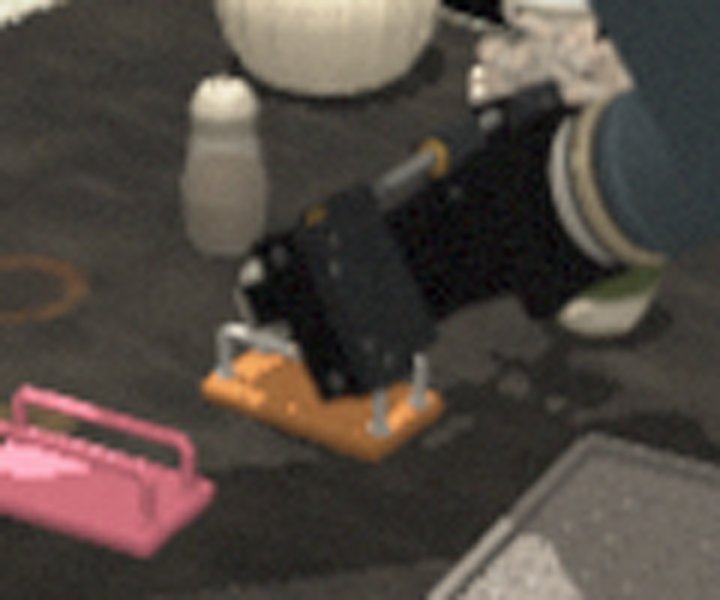

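```bash
python3 -m pendant '[[[-0.0026,0,0.001,0,0,0,0.2],[-0.0026,0,0.001,0,0,0,0.2],[-0.0026,0,0.001,0,0,0,0.2],[-0.0018,0,0.001,0,0,0,0.2],[0,0,0,0,0,0,0.2]]]'
```

```text
time: 9.1
position: [0.5152, 0.0308, 0.0568]
tool_rot: [0.565, 0.653, 0.33, -0.381]
ft_force: [1.0, -1.2, 0.6]
grip_width: 0.0463
grip_force: 12.0
```

```bash
python3 -m pendant '[[[-0.0009,0,0.0005,0,0,0,0.2],[-0.0009,0,0.0005,0,0,0,0.2],[-0.0009,0,0.0005,0,0,0,0.2],[0,0,0,0,0,0,0.2],[0,0,0,0,0,0,0.2]]]'
```

```text
time: 9.72
position: [0.5151, 0.0309, 0.0538]
tool_rot: [0.565, 0.653, 0.33, -0.381]
ft_force: [2.3, -1.9, 3.7]
grip_width: 0.0464
grip_force: 12.1
```

Light contact now (3.7 N up). One more millimetre, then open.

```bash
python3 -m pendant '[[[-0.0009,0,0.0005,0,0,0,0.2],[0,0,0,0,0,0,0.2],[0,0,0,0,0,0,0.54],[0,0,0,0,0,0,0.56],[0,0,0,0,0,0,0.6]]]'
python3 -m pendant '[[[0,0,0,0,0,0,0.8],[0,0,0,0,0,0,1],[0,0,0,0,0,0,1],[0,0,0,0,0,0,1],[0,0,0,0,0,0,1]]]'
python3 -m pendant '[[[0,0,-0.02,0,0,0,1],[0,0,-0.03,0,0,0,1],[0,0,-0.03,0,0,0,1],[0,0,-0.03,0,0,0,1],[0,0,-0.02,0,0,0,1]]]'
python3 plan.py .5155 .027 .25 0 0 10 8.5
```

```text
time: 10.35
position: [0.5143, 0.0311, 0.0521]
tool_rot: [0.565, 0.654, 0.329, -0.381]
ft_force: [0.1, -0.5, 0.1]
grip_width: 0.051
grip_force: 0.5
time: 10.98
position: [0.5147, 0.031, 0.0525]
tool_rot: [0.565, 0.653, 0.33, -0.381]
ft_force: [-0.1, 0.3, -0.4]
grip_width: 0.0857
grip_force: 0.0
time: 11.6
position: [0.5317, -0.0835, 0.1176]
tool_rot: [0.566, 0.654, 0.33, -0.38]
ft_force: [0.3, 0.2, -0.1]
grip_width: 0.0875
grip_force: 0.0
[0.0167, -0.0, 0.0034, 0.0, -6.0, -0.0]
[0.0169, -0.0, 0.0016, 0.0, -6.0, -0.0]
[0.017, 0.0, -0.0002, 0.0, -6.0, -0.0]
[0.0169, 0.0, -0.002, 0.0, -6.0, -0.0]
[0.0166, 0.0, -0.0038, 0.0, -6.0, -0.0]
[0.0161, 0.0, -0.0055, 0.0, -6.0, -0.0]
[0.0154, 0.0, -0.0071, 0.0, -6.0, -0.0]
[0.0146, 0.0, -0.0087, 0.0, -6.0, -0.0]
[0.0136, 0.0, -0.0102, 0.0, -6.0, -0.0]
[0.0125, 0.0, -0.0116, 0.0, -6.0, -0.0]
q [-0.7   0.92  1.47  0.62  1.65 -1.11] goal [0.516 0.027 0.246] zt [ 0.  0. -1.]
```

```bash
python3 -m pendant '[[[0.0167,0,0.0034,0,-6,0,1],[0.0169,0,0.0016,0,-6,0,1],[0.017,0,0,0,-6,0,1],[0.0169,0,-0.002,0,-6,0,1],[0.0166,0,-0.0038,0,-6,0,1]]]'
python3 -m pendant '[[[0.0161,0,-0.0055,0,-6,0,1],[0.0154,0,-0.0071,0,-6,0,1],[0.0146,0,-0.0087,0,-6,0,1],[0.0136,0,-0.0102,0,-6,0,1],[0.0125,0,-0.0116,0,-6,0,1]]]'
python3 plan.py .5155 .027 .054 -45 .18 10
```

```text
time: 12.22
position: [0.5229, -0.026, 0.1817]
tool_rot: [0.632, 0.73, 0.171, -0.198]
ft_force: [0.8, -0.7, 0.1]
grip_width: 0.0871
grip_force: 0.0
time: 12.85
position: [0.5147, 0.0291, 0.2463]
tool_rot: [0.655, 0.756, 0.002, -0.002]
ft_force: [0.6, -0.1, 0.6]
grip_width: 0.0868
grip_force: 0.0
[0.0122, -0.0, 0.0069, -0.0, -4.5, -0.0]
[0.0127, -0.0, 0.0059, -0.0, -4.5, -0.0]
[0.0131, -0.0, 0.0048, -0.0, -4.5, -0.0]
[0.0135, 0.0, 0.0038, -0.0, -4.5, -0.0]
[0.0137, 0.0, 0.0027, -0.0, -4.5, -0.0]
[0.0139, 0.0, 0.0016, -0.0, -4.5, -0.0]
[0.014, 0.0, 0.0005, -0.0, -4.5, -0.0]
[0.014, 0.0, -0.0006, -0.0, -4.5, -0.0]
[0.0139, 0.0, -0.0017, -0.0, -4.5, -0.0]
[0.0137, 0.0, -0.0028, -0.0, -4.5, -0.0]
q [-0.16  0.36  1.69  0.01  1.09 -0.31] goal [0.497 0.15  0.178] zt [ 0.1  -0.7  -0.71]
```

```bash
python3 -m pendant '[[[0.0122,0,0.0069,0,-4.5,0,1],[0.0127,0,0.0059,0,-4.5,0,1],[0.0131,0,0.0048,0,-4.5,0,1],[0.0135,0,0.0038,0,-4.5,0,1],[0.0137,0,0.0027,0,-4.5,0,1]]]'
python3 -m pendant '[[[0.0139,0,0.0016,0,-4.5,0,1],[0.014,0,0.0005,0,-4.5,0,1],[0.014,0,-0.0006,0,-4.5,0,1],[0.0139,0,-0.0017,0,-4.5,0,1],[0.0137,0,-0.0028,0,-4.5,0,1]]]'
python3 - <<'E'
from rig import camera
from h import *
T=camera("top");S=camera("side")
np.savez("pics/top4.npz",**T);np.savez("pics/side4.npz",**S)
a=cv2.resize(T["img"][180:240,225:305],None,fx=6,fy=6,interpolation=cv2.INTER_CUBIC)
b=cv2.resize(S["img"][180:240,220:270],None,fx=6,fy=6,interpolation=cv2.INTER_CUBIC)
cv2.imwrite("pics/g4.png",np.hstack([a,b])[:,:,::-1])
E
```

```text
time: 13.48
position: [0.506, 0.0897, 0.2119]
tool_rot: [0.642, 0.742, -0.126, 0.145]
ft_force: [0.3, 0.4, -0.1]
grip_width: 0.087
grip_force: 0.0
time: 14.1
position: [0.4974, 0.1507, 0.1785]
tool_rot: [0.606, 0.699, -0.248, 0.288]
ft_force: [0.5, -0.2, -0.4]
grip_width: 0.0873
grip_force: 0.0
```

View pics/g4.png

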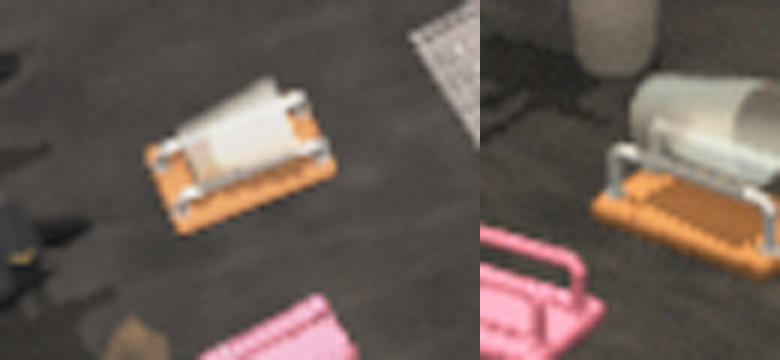

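The glass lies on the wires, base at left about (186,152) and mouth at about (287,115) in the zoom.

```bash
python3 - <<'E'
from h import *
T=load("pics/top4.npz");S=load("pics/side4.npz")
t=lambda u,v:((u+.5)/6-.5+225,(v+.5)/6-.5+180)
s=lambda u,v:((u-480+.5)/6-.5+220,(v+.5)/6-.5+180)
b=plane(T,t(188,155),.052);m=plane(T,t(286,116),.057);print(b,m,np.linalg.norm(b-m),(b+m)/2,np.degrees(np.arctan2(*(m-b)[1::-1])))
print("tri base",tri(T,t(188,155),S,s(652,112)))
E
python3 plan.py .5155 .027 .054 -45 0.06 5
cat > mk.py <<'E'
E
```

```text
[0.51451246 0.06024032 0.052     ] [0.52065547 0.00063451 0.057     ] 0.060129770422294206 [0.51758397 0.03043742 0.0545    ] -84.11583695521209
tri base [0.51493357 0.06046991 0.0482595 ]
[-0.0007, 0.0001, 0.024, -0.0, -0.1, 0.0]
[-0.0007, 0.0001, 0.024, -0.0, -0.1, 0.0]
[-0.0007, 0.0001, 0.024, -0.0, -0.1, 0.0]
[-0.0006, 0.0001, 0.024, -0.0, -0.1, 0.0]
[-0.0006, 0.0001, 0.024, -0.0, -0.1, 0.0]
q [ 0.46  0.67  1.64 -0.78  1.25  0.73] goal [0.51  0.066 0.094] zt [ 0.1  -0.7  -0.71]
```

```bash
python3 -m pendant '[[[-0.0007,0,0.024,0,0,0,1],[-0.0007,0,0.024,0,0,0,1],[-0.0007,0,0.024,0,0,0,1],[-0.0006,0,0.024,0,0,0,1],[-0.0006,0,0.024,0,0,0,1]]]'
python3 plan.py .5165 .030 .055 -45 0 5
```

```text
time: 14.82
position: [0.5103, 0.0635, 0.0954]
tool_rot: [0.606, 0.699, -0.247, 0.286]
ft_force: [0.4, -0.3, 0.6]
grip_width: 0.0868
grip_force: 0.0
[0.0008, 0.0003, 0.0113, -0.0, -0.1, -0.1]
[0.0008, 0.0003, 0.0113, -0.0, -0.1, -0.1]
[0.0008, 0.0003, 0.0113, -0.0, -0.1, -0.1]
[0.0009, 0.0002, 0.0113, -0.0, -0.1, -0.1]
[0.0009, 0.0002, 0.0113, -0.0, -0.1, -0.1]
q [ 0.3   0.78  1.77 -0.95  1.02  0.86] goal [0.517 0.027 0.052] zt [ 0.1  -0.7  -0.71]
```

```bash
python3 -m pendant '[[[0.0008,0.0003,0.0113,0,0,0,1],[0.0008,0.0003,0.0113,0,0,0,1],[0.0008,0.0003,0.0113,0,0,0,1],[0.0009,0.0002,0.0113,0,0,0,1],[0.0009,0.0002,0.0113,0,0,0,1]]]'
python3 -m pendant '[[[0,0,0,0,0,0,1],[0,0,0,0,0,0,0.6],[0,0,0,0,0,0,0.57],[0,0,0,0,0,0,0.5],[0,0,0,0,0,0,0.4]]]' 12
python3 -m pendant '[[[0,0,0,0,0,0,0.2],[0,0,0,0,0,0,0.2],[0,0,0,0,0,0,0.2],[0,0,0,0,0,0,0.2],[0,0,0,0,0,0,0.2]]]'
```

```text
time: 15.45
position: [0.5166, 0.0288, 0.0511]
tool_rot: [0.605, 0.7, -0.248, 0.286]
ft_force: [0.1, 1.2, 0.3]
grip_width: 0.0868
grip_force: 0.0
time: 16.08
position: [0.5165, 0.0291, 0.0518]
tool_rot: [0.605, 0.7, -0.248, 0.287]
ft_force: [-0.7, -0.0, 0.5]
grip_width: 0.0549
grip_force: 0.0
time: 16.7
position: [0.5173, 0.0292, 0.0519]
tool_rot: [0.605, 0.7, -0.247, 0.287]
ft_force: [3.8, 0.6, 1.6]
grip_width: 0.0437
grip_force: 11.8
```

```bash
python3 plan.py .5165 .031 .15 -45 0 5
```

```text
[-0.0135, -0.0001, -0.0135, -0.0, -0.1, -0.0]
[-0.0135, -0.0001, -0.0134, -0.0, -0.1, -0.0]
[-0.0135, -0.0001, -0.0134, -0.0, -0.1, -0.0]
[-0.0136, -0.0001, -0.0134, -0.0, -0.1, -0.0]
[-0.0136, -0.0001, -0.0134, -0.0, -0.1, -0.0]
q [ 0.24  0.85  1.79 -1.06  0.93  0.94] goal [0.517 0.028 0.147] zt [ 0.1  -0.7  -0.71]
```

```bash
python3 -m pendant '[[[-0.007,0,-0.007,0,0,0,0.2],[-0.0135,0,-0.0134,0,0,0,0.2],[-0.0135,0,-0.0134,0,0,0,0.2],[-0.0135,0,-0.0134,0,0,0,0.2],[-0.0205,0,-0.0205,0,0,0,0.2]]]'
python3 plan.py .5517 -.327 .16 50 0 20 14.3
```

```text
time: 17.32
position: [0.5141, 0.0275, 0.1475]
tool_rot: [0.606, 0.7, -0.25, 0.284]
ft_force: [0.1, -0.8, -0.7]
grip_width: 0.0432
grip_force: 11.9
[-0.013, -0.0007, 0.012, 0.0, 4.7, -0.3]
[-0.0139, -0.0008, 0.0109, 0.0, 4.7, -0.3]
[-0.0147, -0.0008, 0.0097, 0.0, 4.7, -0.3]
[-0.0155, -0.0009, 0.0085, 0.0, 4.7, -0.3]
[-0.0161, -0.001, 0.0072, 0.0, 4.7, -0.3]
[-0.0167, -0.0011, 0.0058, 0.0, 4.7, -0.3]
[-0.0171, -0.0012, 0.0044, 0.0, 4.7, -0.3]
[-0.0174, -0.0013, 0.003, 0.0, 4.7, -0.3]
[-0.0176, -0.0014, 0.0016, 0.0, 4.7, -0.3]
[-0.0176, -0.0015, 0.0001, 0.0, 4.7, -0.3]
[-0.0176, -0.0016, -0.0013, 0.0, 4.7, -0.3]
[-0.0174, -0.0018, -0.0027, 0.0, 4.7, -0.3]
[-0.0171, -0.0019, -0.0042, 0.0, 4.7, -0.3]
[-0.0167, -0.002, -0.0056, 0.0, 4.7, -0.3]
[-0.0161, -0.0021, -0.0069, 0.0, 4.7, -0.3]
[-0.0155, -0.0022, -0.0082, 0.0, 4.7, -0.3]
[-0.0148, -0.0022, -0.0095, 0.0, 4.7, -0.3]
[-0.0139, -0.0023, -0.0106, 0.0, 4.7, -0.3]
[-0.013, -0.0024, -0.0117, 0.0, 4.7, -0.3]
[-0.012, -0.0025, -0.0128, 0.0, 4.7, -0.3]
q [ 0.24  0.68  1.78 -0.94  1.04  0.74] goal [ 0.551 -0.324  0.157] zt [-0.19  0.74 -0.64]
```

```bash
python3 -m pendant '[[[-0.013,-0.0007,0.012,0,4.7,-0.3,0.2],[-0.0139,-0.0008,0.0109,0,4.7,-0.3,0.2],[-0.0147,-0.0008,0.0097,0,4.7,-0.3,0.2],[-0.0155,-0.0009,0.0085,0,4.7,-0.3,0.2],[-0.0161,-0.001,0.0072,0,4.7,-0.3,0.2]]]'
python3 -m pendant '[[[-0.0167,-0.0011,0.0058,0,4.7,-0.3,0.2],[-0.0171,-0.0012,0.0044,0,4.7,-0.3,0.2],[-0.0174,-0.0013,0.003,0,4.7,-0.3,0.2],[-0.0176,-0.0014,0.0016,0,4.7,-0.3,0.2],[-0.0176,-0.0015,0.0001,0,4.7,-0.3,0.2]]]'
python3 -m pendant '[[[-0.0176,-0.0016,-0.0013,0,4.7,-0.3,0.2],[-0.0174,-0.0018,-0.0027,0,4.7,-0.3,0.2],[-0.0171,-0.0019,-0.0042,0,4.7,-0.3,0.2],[-0.0167,-0.002,-0.0056,0,4.7,-0.3,0.2],[-0.0161,-0.0021,-0.0069,0,4.7,-0.3,0.2]]]'
python3 -m pendant '[[[-0.0155,-0.0022,-0.0082,0,4.7,-0.3,0.2],[-0.0148,-0.0022,-0.0095,0,4.7,-0.3,0.2],[-0.0139,-0.0023,-0.0106,0,4.7,-0.3,0.2],[-0.013,-0.0024,-0.0117,0,4.7,-0.3,0.2],[-0.012,-0.0025,-0.0128,0,4.7,-0.3,0.2]]]'
python3 plan.py .5517 -.327 .06 50 0 10 14.3
python3 - <<'E'
from rig import camera
from h import *
S=camera("side");np.savez("pics/side5.npz",**S)
cv2.imwrite("pics/g5.png",cv2.resize(S["img"][170:300,270:420],None,fx=4.6,fy=4.6,interpolation=cv2.INTER_CUBIC)[:,:,::-1])
E
```

```text
time: 17.95
position: [0.5237, -0.0599, 0.15]
tool_rot: [0.635, 0.752, -0.123, 0.132]
ft_force: [0.6, 0.6, -1.3]
grip_width: 0.0434
grip_force: 11.9
time: 18.58
position: [0.5333, -0.1471, 0.1531]
tool_rot: [0.636, 0.771, 0.008, -0.026]
ft_force: [0.2, 0.1, -2.4]
grip_width: 0.0434
grip_force: 11.9
time: 19.2
position: [0.5425, -0.2351, 0.1562]
tool_rot: [0.611, 0.758, 0.139, -0.182]
ft_force: [-0.1, -0.2, -0.9]
grip_width: 0.0433
grip_force: 11.9
time: 19.82
position: [0.5512, -0.3234, 0.1592]
tool_rot: [0.56, 0.713, 0.263, -0.33]
ft_force: [1.3, 0.4, 0.2]
grip_width: 0.0437
grip_force: 11.9
[-0.0078, -0.0001, 0.0065, 0.1, 0.0, -0.0]
[-0.0078, -0.0001, 0.0065, 0.1, 0.0, -0.0]
[-0.0078, -0.0001, 0.0065, 0.1, 0.0, -0.0]
[-0.0078, -0.0001, 0.0065, 0.1, 0.0, -0.0]
[-0.0078, -0.0001, 0.0065, 0.1, 0.0, -0.0]
[-0.0078, -0.0001, 0.0065, 0.1, 0.0, -0.0]
[-0.0078, -0.0001, 0.0065, 0.1, 0.0, -0.0]
[-0.0078, -0.0001, 0.0065, 0.1, 0.0, -0.0]
[-0.0078, -0.0, 0.0065, 0.1, 0.0, -0.0]
[-0.0078, -0.0, 0.0065, 0.1, 0.0, -0.0]
q [-0.87  0.97  0.99  0.38  1.96 -1.11] goal [ 0.551 -0.324  0.057] zt [-0.19  0.74 -0.64]
```

View pics/g5.png

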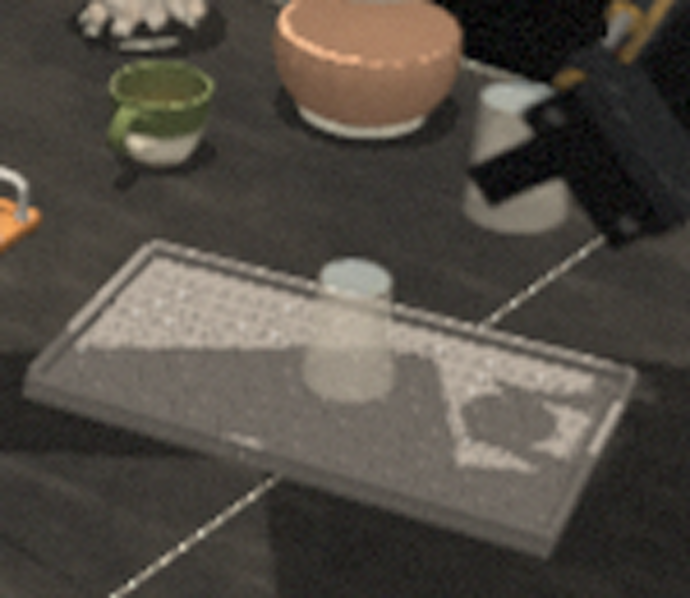

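Mouth down now, near (517,205), with its base at about (519,95). I'll check that it is vertical before lowering.

Run:
```python
from h import *
S=load("pics/side5.npz")
f=lambda p:((p-np.array([270,170])+.5)*4.6-.5)
R=Rn.from_quat([.56,.713,.263,-.33]).as_matrix();P=np.array([.5512,-.3234,.1592])-.004*R[:,2];print("P",P)
for z in(.031,-.031):print("vertical glass end",f(proj(S,P+[0,0,z])))
mk=R@Rn.from_rotvec([0,-50,0],degrees=True).as_matrix()@[0,0,1]; print("axis if 50",mk)
for a in(-6,6):
    d=Rn.from_rotvec(R[:,1]*a,degrees=True).apply([0,0,.031]); print(a,f(proj(S,P+d)),f(proj(S,P-d)))
o=np.array([.532,-.2495,0]);print("other",f(proj(S,o+[0,0,.068])),f(proj(S,o+[0,0,.006])))
im=S["img"][170:300,270:420].mean(2)
for v in(24,28,32,36,40,43,45,47): print(v*4.6,im[v,96:130].astype(int))
```

```text
P [ 0.55190405 -0.32637844  0.1617755 ]
vertical glass end [532.6727781   92.76143897]
vertical glass end [518.54814148 206.47965443]
axis if 50 [ 5.62230967e-03 -1.18371461e-04 -9.99984188e-01]
-6 [525.94364227  91.58119058] [525.10294349 207.7909211 ]
6 [539.34179921  94.58357043] [512.08471644 204.56731528]
other [353.75467545 276.3132787 ] [344.96518128 376.94027282]
110.39999999999999 [ 30  37  31  37  49  54  56  69  86 107 112 114 122 137 145 148 129  95
  51  26  19  23  36  52  56  41  28  19  17  21  14  23  20  28]
128.79999999999998 [ 31  41  46  53  54  57  60  81  99 113 126 130 131 127 130 127 129 129
 112  76  28  21  20  17  12   9  17  18  20  22  20   4  16  19]
147.2 [ 55  52  55  52  54  55  68  91 115 127 132 127 120  96  74  52  30  23
  13  20  19  14  17  16  15  17  17   8  18  12  14  15  18  19]
165.6 [54 51 56 53 49 45 35 31 21 22 15 20 20 15 26 20 13 21 21 21 13 11 17 12
 20 16 12 20 15 17 10  8 18 17]
184.0 [ 59  54  57  53  56  76  94  75  26  17  17  12  19  15  10   6  17  15
  30  44  75  88 108 120 122 124  97  50  16  21  20   8  17  15]
197.79999999999998 [ 59  61  58  59  63  86 103 110 102  69  32  18  28  52  70  95 109 119
 123 128 125 125 126 128 129 128 110  80  57  35  14  21  12  19]
206.99999999999997 [ 57  54  58  57  71  92 102 106 106 108  95  93 103 111 117 118 116 116
 118 120 120 122 123 121 124 118 111  86  71  61  47  24  11  17]
216.2 [ 56  54  59  53  52  65  82 100 110 114 112 116 119 118 119 118 119 123
 120 123 122 121 121 119 118 113  97  73  66  69  71  56  33  17]
```

The glass's left edge shows it leaning about 4° from vertical, short of the turn. I'll add +4° about tool y while lowering.

```bash
python3 -m pendant '[[[-0.0078,0,0.0065,0,1,0,0.2],[-0.0078,0,0.0065,0,1,0,0.2],[-0.0078,0,0.0065,0,1,0,0.2],[-0.0078,0,0.0065,0,1,0,0.2],[-0.0078,0,0.0065,0,0,0,0.2]]]'
python3 -m pendant '[[[-0.0078,0,0.0062,0,0,0,0.2],[-0.0078,0,0.0062,0,0,0,0.2],[-0.0078,0,0.0062,0,0,0,0.2],[-0.0078,0,0.0062,0,0,0,0.2],[0,0,0,0,0,0,0.2]]]'
python3 plan.py .5517 -.327 .042 54 0 5 14.3
python3 - <<'E'
from rig import camera,get_obs
from h import *
S=camera("side");np.savez("pics/side6.npz",**S)
o=get_obs();R=Rn.from_quat(o["tool_rot"]).as_matrix();P=o["position"]-.004*R[:,2];print("P",P)
for z in(.031,-.031):print("vertical end",proj(S,P+[0,0,z]))
cv2.imwrite("pics/g6.png",cv2.resize(S["img"][180:290,330:430],None,fx=5.4,fy=5.4,interpolation=cv2.INTER_CUBIC)[:,:,::-1])
E
```

```text
time: 20.5
position: [0.5517, -0.3223, 0.1072]
tool_rot: [0.551, 0.702, 0.28, -0.353]
ft_force: [0.3, 0.5, -1.0]
grip_width: 0.0433
grip_force: 11.9
time: 21.12
position: [0.5512, -0.3208, 0.0673]
tool_rot: [0.551, 0.702, 0.28, -0.354]
ft_force: [-0.2, -0.3, -1.0]
grip_width: 0.0437
grip_force: 11.9
[-0.0048, -0.0002, 0.0028, 0.1, 0.1, -0.1]
[-0.0048, -0.0002, 0.0028, 0.1, 0.1, -0.1]
[-0.0048, -0.0002, 0.0028, 0.1, 0.1, -0.1]
[-0.0048, -0.0002, 0.0028, 0.1, 0.1, -0.1]
[-0.0048, -0.0002, 0.0028, 0.1, 0.1, -0.1]
q [-0.87  1.11  0.97  0.39  1.91 -1.15] goal [ 0.551 -0.324  0.04 ] zt [-0.2   0.78 -0.59]
P [ 0.55216632 -0.32420128  0.0703262 ]
vertical end [380.15302455 225.41783524]
vertical end [377.32872963 248.32122566]
```

View pics/g6.png

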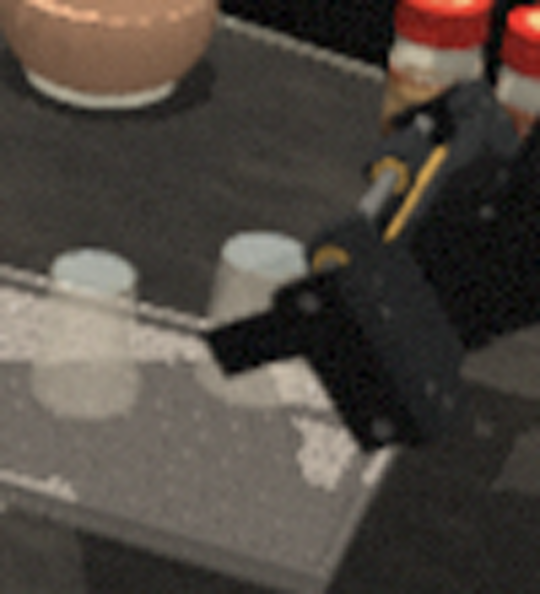

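The glass is now vertical to within about 1° (base at (264,252), left edge parallel to the other glass's apart from perspective), with a clear gap. Lowering.

```bash
python3 -m pendant '[[[-0.0042,0,0.0028,0,0,0,0.2],[-0.0042,0,0.0028,0,0,0,0.2],[-0.0042,0,0.0028,0,0,0,0.2],[-0.0042,0,0.0028,0,0,0,0.2],[-0.0021,0,0.0014,0,0,0,0.2]]]'
python3 -m pendant '[[[-0.0008,0,0.0006,0,0,0,0.2],[-0.0008,0,0.0006,0,0,0,0.2],[-0.0008,0,0.0006,0,0,0,0.2],[0,0,0,0,0,0,0.2],[0,0,0,0,0,0,0.2]]]'
```

```text
time: 21.8
position: [0.5518, -0.3222, 0.0451]
tool_rot: [0.551, 0.702, 0.28, -0.353]
ft_force: [0.3, 0.0, -1.2]
grip_width: 0.0436
grip_force: 11.9
time: 22.42
position: [0.5519, -0.3223, 0.0427]
tool_rot: [0.551, 0.702, 0.28, -0.353]
ft_force: [-0.1, -0.8, -1.2]
grip_width: 0.0433
grip_force: 11.9
```

```bash
python3 -m pendant '[[[-0.0008,0,0.0006,0,0,0,0.2],[-0.0008,0,0.0006,0,0,0,0.2],[-0.0008,0,0.0006,0,0,0,0.2],[0,0,0,0,0,0,0.2],[0,0,0,0,0,0,0.2]]]'
```

```text
time: 23.05
position: [0.5519, -0.3222, 0.0396]
tool_rot: [0.551, 0.702, 0.28, -0.353]
ft_force: [-0.9, 0.6, -0.5]
grip_width: 0.0439
grip_force: 11.9
```

```bash
python3 -m pendant '[[[-0.0008,0,0.0006,0,0,0,0.2],[-0.0008,0,0.0006,0,0,0,0.2],[0,0,0,0,0,0,0.2],[0,0,0,0,0,0,0.2],[0,0,0,0,0,0,0.2]]]'
```

```text
time: 23.68
position: [0.552, -0.3222, 0.0377]
tool_rot: [0.551, 0.702, 0.28, -0.353]
ft_force: [0.2, -0.7, -0.9]
grip_width: 0.0432
grip_force: 11.9
```

```bash
python3 -m pendant '[[[-0.0008,0,0.0006,0,0,0,0.2],[0,0,0,0,0,0,0.2],[0,0,0,0,0,0,0.2],[0,0,0,0,0,0,0.2],[0,0,0,0,0,0,0.2]]]'
python3 -m pendant '[[[-0.0008,0,0.0006,0,0,0,0.2],[0,0,0,0,0,0,0.2],[0,0,0,0,0,0,0.2],[0,0,0,0,0,0,0.2],[0,0,0,0,0,0,0.2]]]'
```

```text
time: 24.3
position: [0.552, -0.3223, 0.0367]
tool_rot: [0.551, 0.702, 0.28, -0.353]
ft_force: [0.1, 0.4, -0.7]
grip_width: 0.0432
grip_force: 11.9
time: 24.92
position: [0.5519, -0.3223, 0.0364]
tool_rot: [0.551, 0.702, 0.28, -0.353]
ft_force: [-0.4, -0.9, 6.1]
grip_width: 0.0435
grip_force: 12.1
```

Contact at 6 N. I'll ease the grip so it settles, then open and back out.

```bash
python3 -m pendant '[[[0,0,0,0,0,0,0.2],[0,0,0,0,0,0,0.2],[0,0,0,0,0,0,0.52],[0,0,0,0,0,0,0.55],[0,0,0,0,0,0,0.6]]]' 4
python3 -m pendant '[[[0,0,0,0,0,0,0.8],[0,0,0,0,0,0,1],[0,0,0,0,0,0,1],[0,0,0,0,0,0,1],[0,0,0,0,0,0,1]]]'
python3 -m pendant '[[[0,0,-0.02,0,0,0,1],[0,0,-0.03,0,0,0,1],[0,0,-0.03,0,0,0,1],[0,0,-0.03,0,0,0,1],[0,0,-0.03,0,0,0,1]]]'
python3 -m pendant '[[[0.03,0,-0.02,0,0,0,1],[0.03,0,-0.02,0,0,0,1],[0.03,0,-0.02,0,0,0,1],[0,0,0,0,0,0,1],[0,0,0,0,0,0,1]]]'
python3 - <<'E'
from rig import camera
from h import *
T=camera("top");S=camera("side")
np.savez("pics/top7.npz",**T);np.savez("pics/side7.npz",**S)
a=cv2.resize(T["img"][140:230,230:390],None,fx=5,fy=5,interpolation=cv2.INTER_CUBIC)[:290]
b=cv2.resize(S["img"][170:290,180:420],(800,400),interpolation=cv2.INTER_CUBIC)[60:370]
cv2.imwrite("pics/g7.png",np.vstack([a,b])[:,:,::-1])
E
```

```text
time: 25.55
position: [0.552, -0.3219, 0.0349]
tool_rot: [0.551, 0.702, 0.28, -0.353]
ft_force: [-0.3, -0.2, 1.1]
grip_width: 0.0503
grip_force: 0.0
time: 26.18
position: [0.5519, -0.3223, 0.0357]
tool_rot: [0.551, 0.702, 0.28, -0.353]
ft_force: [0.6, 0.8, 0.4]
grip_width: 0.086
grip_force: 0.0
time: 26.8
position: [0.5782, -0.4324, 0.1195]
tool_rot: [0.551, 0.702, 0.28, -0.353]
ft_force: [-0.1, -0.2, 0.1]
grip_width: 0.0869
grip_force: 0.0
time: 27.42
position: [0.5763, -0.4266, 0.226]
tool_rot: [0.551, 0.702, 0.28, -0.353]
ft_force: [-0.6, -0.4, -1.5]
grip_width: 0.0871
grip_force: 0.0
```

View pics/g7.png

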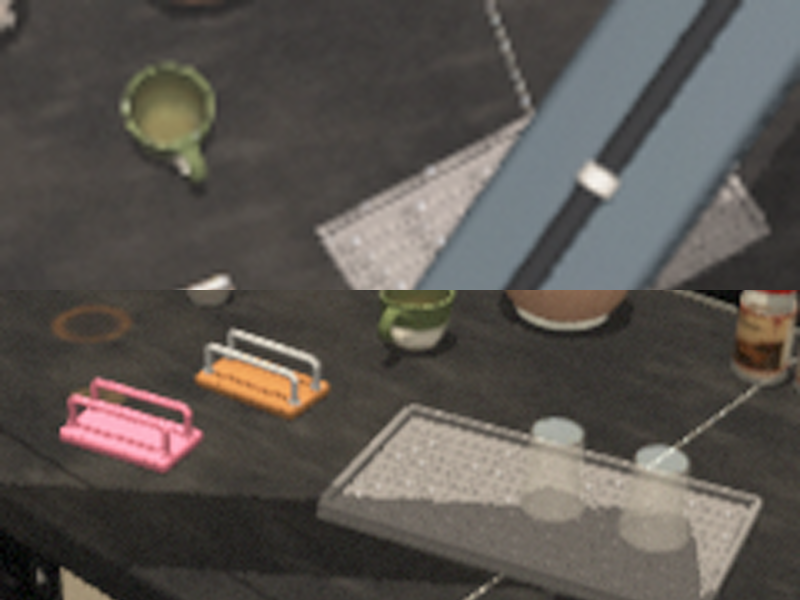

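The two glasses stand mouth down side by side, bottoms at about (553,503) and (655,533), with a clear gap. The cradle is empty, the mug is where it was, and the gripper is clear.

```bash
python3 -c "
from rig import hand_in
print(hand_in())"
```

```text
the job is handed in; nothing more can be done
None
```

The job is handed in at about 27 s: I laid the glass in the cradle, released and regripped it, and stood it mouth down on the tray with a clear gap to the other glass; the last pictures show that glass and the mug in place, and the arm kept clear of the salt shaker, which was out of the final shot.

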